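# Make up a writing kit and a mailing kit

### The arm

A 6-joint arm with a two-finger parallel gripper is mounted at the origin on a cart in front of the work surface, level with it; the furniture and walls round the work are solid. World frame = base frame: x ahead of the robot, y to its left, z up, the work surface at z = 0. Lengths are in m, angles in degrees, forces in N, time in s.
With the tool pointing down it reaches from about 0.25 to 0.725 m from the base axis. Payload 9.7 kg.
Tool frame: the origin (TCP) lies at the very end of the fingers, on their centre line; the grasp point (between the pads) lies 19 mm behind it; z points along the fingers, y is the line along which they close (so a half turn about z gives the same grasp; the last joint's range is limited). The gripper opens to 85 mm and grips with 20 to 120 N. Pads are 22 mm wide; open, the fingers measure 114 mm over their backs; the gripper's body (76 mm by 85 mm) begins 54 mm behind the grasp point. The pads swing forward as they close: fully open they stand 13 mm farther back than shut.
Start: joints at [-65.432, 4.979, 10.078, 95.1, 0, 90], TCP at [0.229, -0.5, 0.231] pointing down, gripper open.
Joint ranges: [-179.16, 179.16], [-48.56, 103.87], [-65.8, 70.77], [-126.05, 130.52], [-82.76, 87.17], [-180, 180]. Speed limits (degrees/s): [127.2, 127.2, 147.25, 180, 180, 180].

### API

Orientations are given as [roll, pitch, yaw] about the fixed x, y, z axes, in that order (R = Rz(yaw) Ry(pitch) Rx(roll)).
In Python, from workcell import bot gives the robot as it stands.
- The arm moves only by the tool step_arm, never from a script. Its argument "targets" is a list of rows, each a list of 3 entries, a list of its own where there are three numbers: the opening, from 0 (shut) to 1 (fully open), then the shift along the world's x, y, z in mm, then the turn, a rotation vector about the world's x, y, z in rad. In form: [[grip, [tx, ty, tz], [wx, wy, wz]], ...]. A call has 1 to 8 rows; each row is the pose to reach, as a shift and turn from the pose commanded when the call began; what a row does not reach only later rows make up. A row lasts 1/10 s, in which the tool goes at most 50 mm and 8.59 degrees, less where a joint would pass 70% of its speed; a pose out of reach is approached as far as the arm can. A call with a gripper value outside its range is refused whole. The fingers move at their own pace and stop on an object; "force" is the grip in N (left out, the last holds). Time passes only in rows, so rows that repeat a pose let the fingers close. It gives the time, the measured TCP pose, the force, the opening and the grip force at its end, in the units of the state.
- bot.get_obs(): the state, without advancing time (a new reading comes with each control period).
- bot.camera(name): name is "scene" or "top" or "wrist"; returns (picture, depth): 400x640x3 uint8, red, green, blue; 400x640 float32, m along the optical axis (not along the pixel's ray), 0 where there is no reading.
- bot.camera_params(name): a dict with "K" (3x3 intrinsics, pixels), "R" (3x3) and "t" (3): a world point X has camera coordinates R X + t. Camera axes: x right, y down, z forward; pixel columns grow to the right and rows downward; lengths in m; the calibration is good to about 2 mm. A picture is of the moment at which its call begins: read the wrist's pose just before it. camera_params takes no time and is no camera call; for the wrist camera it gives the pose at the moment of the call.
- bot.job_done(): hands the job in; it is judged then, once.
The state is a dict: "time": time; "q": joint angles; "qd": joint speeds; "joint_efforts": joint torques, N m; "ee_pos": TCP position; "tcp_rot": TCP orientation; "wrist_force": force on the tool from outside, world axes, zero at the start; "torque": the same for the moment, N m; "opening": finger opening in m; "grasp_force": force on a finger pad.
Only numpy, scipy, OpenCV 4.12 (cv2) and the standard library are available. Lean on these libraries where they do the work, as an engineer would, in place of code of your own. Each camera call takes 0.05 s, during which the arm holds its last target. There are 200 camera calls.

### The job

Make up two desk kits from the small things on the desk, one thing to a compartment. The square tray with three compartments is the writing kit: the marker goes lying flat in the long compartment and the eraser and the pencil sharpener in the two small ones, either way round; the narrow tray with two compartments is the mailing kit: the glue stick, standing upright, in one and the binder clip in the other, either way round. Eraser, sharpener and clip stay the way up they were, and everything rests flat on the tray floors; leave the USB stick and the battery where they lie.

Things in the scene. Friction and masses are not known exactly. Their poses are not given: they have to be found in the camera images.
- square_tray: Square wooden tray, 176x176x16 mm, fixed to the desk. Origin under its centre, on the desk; z up. Walls and dividers 4 mm thick and 16 mm high, floor 4 mm thick. A divider along the tray's y at x = 0 parts it: on the -x side is one long compartment, 82 mm (x) by 168 mm (y) inside, centre (-43, 0) mm; on the +x side two small compartments, each 82x82 mm inside, centres (43, -43) and (43, 43) mm.
- narrow_tray: Narrow wooden tray, 90 (x) by 176 (y) by 16 mm, fixed to the desk. Origin under its centre, on the desk; z up. Walls and divider 4 mm thick and 16 mm high, floor 4 mm thick. Two compartments, each 82x82 mm inside, centres (0, -43) and (0, 43) mm.
- marker: White marker pen with a black cap, lying on the desk, about 17 mm thick and 135 mm long. Origin on its underside at the middle of its length (the axis of the pen is about 7 mm above it as it lies); its length runs along its own y, so close the fingers along its x.
- eraser: Eraser in a blue card sleeve, a block 18 mm wide, 52 mm long and 12 mm high. Origin within 1 mm of the centre of its underside, z up. Its narrow (18 mm) direction points at +33 degrees (0.57 rad) about z from its own x, its length at +123 degrees; close the fingers along the narrow direction.
- sharpener: Small silver metal pencil sharpener, lying, 12 mm wide, 25 mm long at the base (19 mm at the top) and about 11 mm high. Origin at the centre of its underside, z up. Its narrow (12 mm) direction points at +20 degrees (0.35 rad) about z from its own x, its length at +110 degrees; its long sides are upright (close the fingers on them), its ends slope.
- glue_stick: Glue stick standing upright, a round barrel 25 mm across and 96 mm tall, dark blue-green and white. Origin at the centre of its underside, z up. Can be gripped from any side.
- binder_clip: Black binder clip, wire handles up. The body is 32 mm long, 21 mm wide at the foot and narrows to the top, 16 mm high (the wires, to 37 mm, give no grip). Origin at the centre of its underside, z up. Its length points at +75 degrees (1.31 rad) about z from its own x; its ends are upright: close the fingers along the length, on the two ends, not on the sloping sides.
- usb_stick: Black USB stick lying on the desk, 54 mm long, 17 mm wide, 8 mm high; origin at the middle of its underside. Not part of a kit: stays where it is.
- battery: Round battery lying on the desk, 15 mm thick, 50 mm long along its own y; origin at the middle of its underside. Not part of a kit: stays where it is.
There are look-alikes about, which are no part of the job. Leave any purple look-alike of the eraser alone.

How it is judged:
By the outcome, as a careful person would: the job done as asked, in the order asked, and still so for the second after the job is handed in, with the robot touching nothing.
It also fails if it takes over 125 s, if anything falls off the work surface, if the arm or the gripper's body presses on something with over 40 N, if the wrist force passes 120 N, or if a joint passes its speed limit or range.

## Working session

There is one attempt and no reset: what is moved stays moved. The work goes in short steps, Python scripts to look and compute and a tool call to move; the robot and the scene stay as the last step left them, time stands still between calls to the robot, and variables do not carry over. Pictures are saved under pics/ and viewed, at most 14 in all, crops included, and the job is handed in when it is done.

Besides the shell and the picture viewer there is one more tool, called after "Emit:" as name(argument=value, ...), one argument or row to a line, values as JSON. step_arm: Moves the arm, as the interface text tells. Its arguments: {"type":"object","properties":{"targets":{"type":"array","items":{"type":"array"}},"force":{"type":"number"}},"required":["targets"]}

```bash
mkdir -p pics; python3 - <<'E'
from workcell import bot
import cv2,numpy as np
for n in("scene","top"):
    p,d=bot.camera(n);cv2.imwrite(f"pics/{n}0.png",p[:,:,::-1]);np.save(f"pics/{n}0d.npy",d);P=bot.camera_params(n);print(n,P["K"].round(1).tolist(),P["R"].round(3).tolist(),P["t"].round(3).tolist())
print(bot.get_obs())
E
```

```text
scene [[452.3, 0.0, 317.1], [0.0, 452.3, 201.1], [0.0, 0.0, 1.0]] [[0.778, -0.628, -0.016], [-0.354, -0.417, -0.837], [0.52, 0.657, -0.546]] [-0.452, 0.286, 0.8]
top [[491.8, 0.0, 318.4], [0.0, 491.8, 204.6], [0.0, 0.0, 1.0]] [[0.159, -0.987, 0.006], [-0.91, -0.148, -0.388], [0.384, 0.056, -0.922]] [-0.042, 0.604, 1.026]
{'time': 0.1, 'q': array([-6.54308868e+01,  5.00836064e+00,  1.00419545e+01,  9.50997520e+01,
       -5.46936433e-04,  8.99985798e+01]), 'qd': array([-0.02648446, -0.08626477,  0.05607213, -0.03318943,  0.031973  ,
       -0.03019619]), 'joint_efforts': array([-1.55956113e-03, -5.21559370e+01,  4.65654874e+01,  1.60272449e-02,
       -6.42261693e-05,  4.60825703e-06]), 'ee_pos': array([ 0.22860388, -0.50003272,  0.23067653]), 'tcp_rot': array([-1.79933842e+02,  5.45296140e-04,  2.45705341e+01]), 'wrist_force': array([-0.91290429, -0.80842218, -0.15523618]), 'torque': array([-0.05391095,  0.00848534,  0.00625598]), 'grasp_force': 0.0, 'opening': 0.08519162909987683}
```

View pics/top0.png

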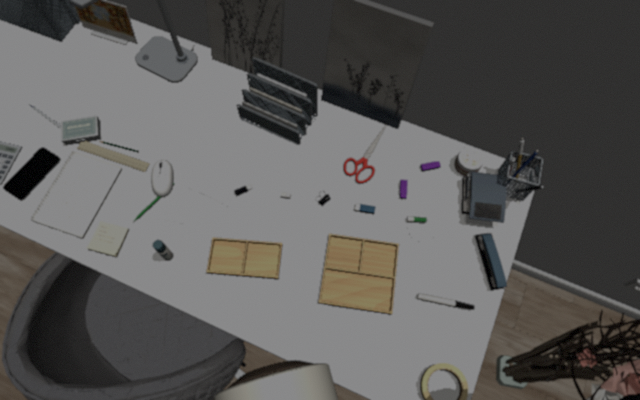

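View pics/scene0.png

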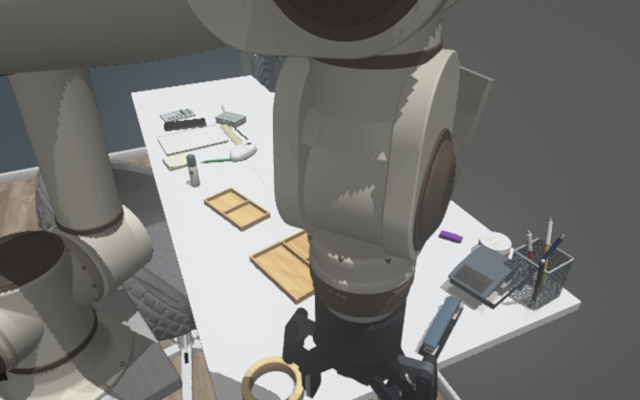

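The top view shows the square tray at about (358,273), the narrow tray at (245,258), the marker at (446,301), the glue stick at (163,250), the eraser at (365,209) and purple look-alikes at (403,188) and (430,166). The small things lie at (242,190), (286,196), (324,199) and (416,219). The arm hides most of them in the scene view. I'll enlarge the top view.

```bash
cat > h.py <<'E'
import cv2,numpy as np
from workcell import bot
def ray(P,px,z):
    K,R,t=P["K"],P["R"],P["t"]
    px=np.atleast_2d(np.array(px,float))
    d=np.c_[(px-[K[0,2],K[1,2]])/[K[0,0],K[1,1]],np.ones(len(px))]@R
    c=-R.T@t
    return c+d*((z-c[2])/d[:,2])[:,None]
def proj(P,X):
    c=np.atleast_2d(X)@P["R"].T+P["t"]; u=c@P["K"].T
    return u[:,:2]/u[:,2:]
E
python3 - <<'E'
from h import *
p=cv2.imread("pics/top0.png")
c=p[155:315,140:480]
c=cv2.resize(c,None,fx=2.35,fy=2.35,interpolation=cv2.INTER_CUBIC)
cv2.imwrite("pics/top0c.png",cv2.convertScaleAbs(c,alpha=1.3))
P=bot.camera_params("top")
for n,px,z in [("sq",(358,273),.016),("nt",(245,258),.016),("marker",(446,301),.008),("glue",(167,257),0),("eraser",(365,209),.012),("a",(242,190),.01),("b",(286,196),.01),("c",(324,199),.01),("d",(416,219),.01)]:
    print(n,ray(P,px,z).round(3))
P=bot.camera_params("wrist");print(P, (-P["R"].T@P["t"]))
E
```

```text
sq [[ 0.485 -0.062  0.016]]
nt [[0.478 0.216 0.016]]
marker [[ 0.452 -0.28   0.008]]
glue [[0.454 0.411 0.   ]]
eraser [[ 0.656 -0.059  0.012]]
a [[0.658 0.265 0.01 ]]
b [[0.66  0.148 0.01 ]]
c [[0.668 0.05  0.01 ]]
d [[ 0.65  -0.191  0.01 ]]
{'K': array([[312.28007405,   0.        , 321.28804688],
       [  0.        , 312.28007405, 201.62175758],
       [  0.        ,   0.        ,   1.        ]]), 'R': array([[ 4.16079956e-01, -9.09327971e-01, -3.33965677e-04],
       [-8.77973765e-01, -4.01828811e-01,  2.60183924e-01],
       [-2.36726717e-01, -1.07964103e-01, -9.65559016e-01]]), 't': array([-0.5504286 , -0.03434489,  0.37751496])} [ 0.28823627 -0.47356282  0.37326514]
```

View pics/top0c.png

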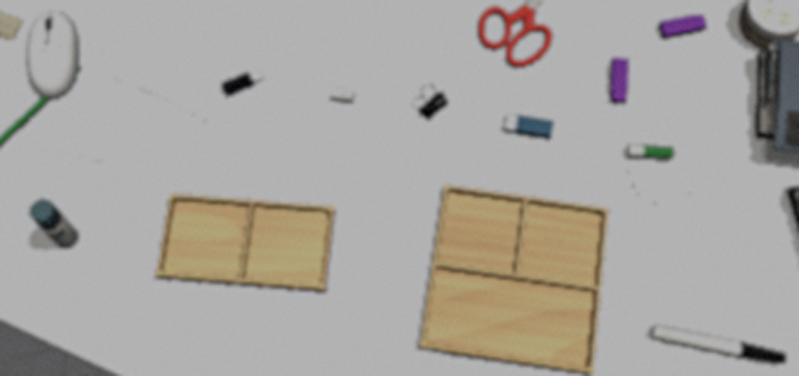

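The enlarged view shows the battery (green and white) at (649,152), the USB stick at (240,83), the sharpener at (343,97), the clip at (432,103), the blue eraser at (528,127) and the marker at (717,345). Next I'll move to a look pose over the right side.

Emit:
step_arm(
  targets=[
    [1,[40,50,10],[0,0,-0.1]],
    [1,[80,100,20],[0,0,-0.2]],
    [1,[120,150,20],[0,0,-0.3]],
    [1,[160,200,20],[0,0,-0.429]],
    [1,[200,250,20],[0,0,-0.429]],
    [1,[240,300,20],[0,0,-0.429]],
    [1,[271,330,20],[0,0,-0.429]],
    [1,[271,330,20],[0,0,-0.429]],
  ],
)

```text
time: 0.9
ee_pos: [0.4807, -0.1911, 0.2511]
tcp_rot: [180.0, 0.0, -0.0]
wrist_force: [0.1, -1.0, 0.5]
opening: 0.0856
grasp_force: 0.0
```

Emit:
step_arm(
  targets=[
    [1,[0,0,0],[0,0,0]],
    [1,[0,0,0],[0,0,0]],
    [1,[0,0,0],[0,0,0]],
    [1,[0,0,0],[0,0,0]],
  ],
)

```text
time: 1.3
ee_pos: [0.4792, -0.194, 0.2512]
tcp_rot: [180.0, 0.0, -0.1]
wrist_force: [-0.1, 0.4, 0.2]
opening: 0.0857
grasp_force: 0.0
```

```bash
cat >> h.py <<'E'
import pickle
def snap(name):
    P=bot.camera_params("wrist"); p,d=bot.camera("wrist"); 
    p=p[:,:,::-1].copy(); cv2.imwrite(f"pics/{name}.png",p); pickle.dump((P,p,d),open(f"pics/{name}.pkl","wb"))
    o=bot.get_obs(); print(o["time"],o["ee_pos"].round(4),o["tcp_rot"].round(2),o["q"].round(1)); return P,p,d
def load(name): return pickle.load(open(f"pics/{name}.pkl","rb"))
E
python3 -c "
from h import *
snap('w1')"
```

```text
1.35 [ 0.4792 -0.194   0.2513] [ 1.7999e+02 -0.0000e+00 -1.3000e-01] [-22.    0.9   8.1  97.2  -0.  158.1]
```

View pics/w1.png

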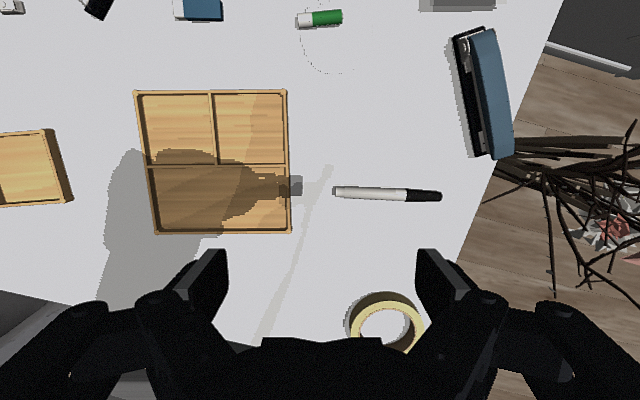

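The wrist view shows the square tray with corners about (134,90), (287,89), (291,234) and (156,235). The marker runs from (334,191) to its cap end at (442,197), with its axis nearly along the image row. I'll measure both with colour masks and height from depth.

```bash
cat >> h.py <<'E'
def cloud(P,d):
    v,u=np.mgrid[0:400,0:640]; K=P["K"]
    c=np.stack([(u-K[0,2])/K[0,0]*d,(v-K[1,2])/K[1,1]*d,d],-1)
    X=(c-P["t"])@P["R"]; X[d==0]=np.nan; return X
def comps(name,lo=.005,hi=.06,box=None,amin=25):
    """components raised above the desk: world xy rectangle of each"""
    P,p,d=load(name); X=cloud(P,d)
    z=np.nan_to_num(X[...,2],nan=-1); m=((z>lo)&(z<hi)).astype(np.uint8)
    if box: 
        x=np.nan_to_num(X,nan=-9); m&=((x[...,0]>box[0])&(x[...,0]<box[1])&(x[...,1]>box[2])&(x[...,1]<box[3])).astype(np.uint8)
    n,l,s,c=cv2.connectedComponentsWithStats(m)
    for i in range(1,n):
        if s[i,4]<amin: continue
        q=X[l==i]; r=cv2.minAreaRect((q[:,:2]*1000).astype(np.float32))
        col=p[l==i].mean(0)
        print("px",c[i].round(),"n",s[i,4],"ctr",np.round(r[0],1),"size",np.round(r[1],1),"ang",round(r[2],1),"zmed/max",(np.median(q[:,2])*1000).round(1),(np.percentile(q[:,2],95)*1000).round(1),"bgr",col.round())
E
python3 - <<'E'
from h import *
P,p,d=load('w1');X=cloud(P,d)
print([ (X[v,u]*1000).round(1).tolist() for u,v in [(100,60),(380,120),(380,250),(180,130),(370,193),(138,120)]])
comps('w1')
comps('w1',.010,.03,(.36,.6,-.2,.05))
E
```

```text
[[610.1, 63.4, -2.0], [541.7, -266.8, 0.5], [370.2, -275.0, -0.2], [530.4, -23.1, 3.6], [453.7, -255.8, 14.8], [542.3, 18.7, 16.9]]
px [9. 6.] n 250 ctr [663.4 146.8] size [11.9 20.9] ang 2.1 zmed/max 10.6 12.2 bgr [154. 155. 157.]
px [94.  7.] n 288 ctr [660.3  49.2] size [13.7 22. ] ang 17.3 zmed/max 11.7 24.2 bgr [22. 21. 21.]
px [198.   9.] n 949 ctr [659.2 -59.3] size [52.9 18.1] ang 89.7 zmed/max 11.5 13.0 bgr [122. 106.  83.]
px [320.  18.] n 679 ctr [ 650.2 -194.1] size [14.4 50.3] ang 4.4 zmed/max 14.4 16.4 bgr [ 96. 128.  90.]
px [485.  92.] n 5498 ctr [ 569.3 -380.5] size [145.7  36.7] ang 16.8 zmed/max 39.0 44.8 bgr [75. 67. 57.]
px [209. 159.] n 4053 ctr [488.5 -67. ] size [176.5 177.7] ang 0.4 zmed/max 14.9 16.7 bgr [ 70. 100. 123.]
px [ 44. 170.] n 1219 ctr [484.1 172.6] size [90.9 89.6] ang 4.2 zmed/max 14.0 16.4 bgr [ 72. 103. 126.]
px [388. 194.] n 1256 ctr [ 451.3 -279.6] size [135.  16.] ang 87.3 zmed/max 14.2 16.3 bgr [116. 119. 120.]
px [610. 265.] n 55 ctr [ 353.8 -582.3] size [ 4.3 23.8] ang 41.5 zmed/max 13.1 20.1 bgr [22. 25. 31.]
px [388. 317.] n 1807 ctr [ 268.3 -287.1] size [96.8 82.1] ang 65.7 zmed/max 23.6 25.5 bgr [ 96. 129. 137.]
px [211. 157.] n 3249 ctr [488.5 -66.8] size [176.5 177.4] ang 0.4 zmed/max 15.3 16.8 bgr [ 77. 111. 135.]
```

Emit:
step_arm(
  targets=[
    [0.6,[-8,-20,-20],[0,0,0.149]],
    [0.6,[-16,-40,-40],[0,0,0.298]],
    [0.6,[-24,-60,-60],[0,0,0.447]],
    [0.6,[-28,-86,-80],[0,0,0.596]],
    [0.6,[-28,-86,-100],[0,0,0.745]],
    [0.6,[-28,-86,-120],[0,0,0.894]],
    [0.6,[-28,-86,-140],[0,0,1.043]],
    [0.6,[-28,-86,-160],[0,0,1.192]],
  ],
)

```text
time: 2.15
ee_pos: [0.451, -0.28, 0.0905]
tcp_rot: [180.0, 0.0, 68.5]
wrist_force: [-0.3, 0.8, -0.6]
opening: 0.0511
grasp_force: 0.0
```

Emit:
step_arm(
  targets=[
    [0.6,[0,0,0],[0,0,0.149]],
    [0.6,[0,0,0],[0,0,0.298]],
    [0.6,[0,0,0],[0,0,0.334]],
    [0.6,[0,0,0],[0,0,0.334]],
    [0.6,[0,0,0],[0,0,0.334]],
  ],
)

```text
time: 2.65
ee_pos: [0.4514, -0.2796, 0.0913]
tcp_rot: [180.0, 0.0, 87.3]
wrist_force: [-0.6, -0.2, 0.1]
opening: 0.0515
grasp_force: 0.0
```

Emit:
step_arm(
  targets=[
    [0.6,[0,0,-40],[0,0,0]],
    [0.6,[0,0,-70],[0,0,0]],
    [0.6,[0,0,-85],[0,0,0]],
    [0.6,[0,0,-88],[0,0,0]],
    [0.6,[0,0,-88],[0,0,0]],
  ],
  force=40,
)

```text
time: 3.15
ee_pos: [0.452, -0.2792, 0.0038]
tcp_rot: [180.0, 0.0, 87.4]
wrist_force: [0.3, 0.4, 0.0]
opening: 0.0514
grasp_force: 0.0
```

Emit:
step_arm(
  targets=[
    [0,[0,0,0],[0,0,0]],
    [0,[0,0,0],[0,0,0]],
    [0,[0,0,0],[0,0,0]],
    [0,[0,0,0],[0,0,0]],
    [0,[0,0,0],[0,0,0]],
    [0,[0,0,0],[0,0,0]],
  ],
)

```text
time: 3.75
ee_pos: [0.4525, -0.2794, 0.0046]
tcp_rot: [179.9, 0.1, 87.4]
wrist_force: [-0.0, 0.1, 4.9]
opening: 0.0137
grasp_force: 39.2
```

Emit:
step_arm(
  targets=[
    [0,[0,0,15],[0,0,0]],
    [0,[0,0,40],[0,0,0]],
    [0,[0,0,60],[0,0,0]],
    [0,[0,0,60],[0,0,0]],
  ],
)

```text
time: 4.15
ee_pos: [0.4535, -0.28, 0.0674]
tcp_rot: [179.7, 0.2, 87.4]
wrist_force: [0.5, -0.5, 0.1]
opening: 0.0139
grasp_force: 39.2
```

Emit:
step_arm(
  targets=[
    [0,[-2,40,0],[0,0,0.01]],
    [0,[-4,85,0],[0,0,0.02]],
    [0,[-6,130,0],[0,0,0.04]],
    [0,[-8,175,0],[0,0,0.052]],
    [0,[-8,213,0],[0,0,0.052]],
    [0,[-8,213,0],[0,0,0.052]],
    [0,[-8,213,0],[0,0,0.052]],
  ],
)

```text
time: 4.85
ee_pos: [0.4439, -0.0654, 0.0633]
tcp_rot: [180.0, 0.0, 90.5]
wrist_force: [0.6, -0.1, -0.1]
opening: 0.0139
grasp_force: 39.2
```

Emit:
step_arm(
  targets=[
    [0,[0,0,-30],[0,0,0]],
    [0,[0,0,-48],[0,0,0]],
    [0,[0,0,-54],[0,0,0]],
    [0,[0,0,-55],[0,0,0]],
    [0,[0,0,-55],[0,0,0]],
  ],
)

```text
time: 5.35
ee_pos: [0.4439, -0.067, 0.0087]
tcp_rot: [-180.0, 0.0, 90.3]
wrist_force: [-1.1, 0.0, -0.6]
opening: 0.0134
grasp_force: 39.1
```

Emit:
step_arm(
  targets=[
    [0.4,[0,0,0],[0,0,0]],
    [0.4,[0,0,0],[0,0,0]],
    [0.4,[0,0,0],[0,0,0]],
    [0.4,[0,0,20],[0,0,0]],
    [0.4,[0,0,60],[0,0,0]],
    [0.4,[30,0,100],[0,0,0]],
    [0.4,[70,0,130],[0,0,0]],
    [0.4,[110,0,150],[0,0,0]],
  ],
)

```text
time: 6.15
ee_pos: [0.5558, -0.0661, 0.1613]
tcp_rot: [179.8, 0.0, 90.4]
wrist_force: [1.6, 0.1, 0.2]
opening: 0.034
grasp_force: 0.0
```

Emit:
step_arm(
  targets=[
    [0.4,[40,0,0],[0,0,0]],
    [0.4,[60,0,0],[0,0,0]],
    [0.4,[60,0,0],[0,0,0]],
    [0.4,[60,0,0],[0,0,0]],
    [0.4,[60,0,0],[0,0,0]],
  ],
)

```text
time: 6.65
ee_pos: [0.6131, -0.066, 0.1583]
tcp_rot: [-180.0, 0.0, 90.4]
wrist_force: [-0.7, 0.5, -0.1]
opening: 0.0344
grasp_force: 0.0
```

```bash
python3 -c "
from h import *
snap('w2');comps('w2')"
```

```text
6.7 [ 0.6131 -0.0661  0.1585] [180.     0.    90.39] [-6.1 13.3 11.5 88.1 -0.  83.5]
px [388.  56.] n 767 ctr [668.9  49.5] size [25.8 31.8] ang 52.3 zmed/max 15.3 35.9 bgr [48. 47. 48.]
px [173. 178.] n 7163 ctr [488.4 -66.5] size [177.3 177.4] ang 0.1 zmed/max 14.9 16.8 bgr [ 67.  96. 119.]
px [529. 167.] n 5171 ctr [833.7 -49. ] size [ 86.  205.5] ang 71.5 zmed/max 8.1 13.4 bgr [ 81.  86. 161.]
px [142. 182.] n 2586 ctr [442.7 -68.2] size [ 26.7 139.3] ang 0.8 zmed/max 18.0 20.2 bgr [115. 119. 121.]
px [371. 180.] n 1117 ctr [660.2 -58.5] size [52.1 19.2] ang 89.4 zmed/max 11.7 13.0 bgr [129. 114.  92.]
px [436. 270.] n 999 ctr [ 730.7 -151.8] size [52.5 19.2] ang 3.9 zmed/max 11.7 12.9 bgr [139.  53. 108.]
px [355. 306.] n 544 ctr [ 650.5 -192.4] size [14.1 49.8] ang 5.2 zmed/max 14.8 16.4 bgr [ 96. 130.  91.]
px [505. 305.] n 40 ctr [ 808.6 -193.1] size [5.7 5.6] ang 14.3 zmed/max 9.9 12.5 bgr [94. 47. 77.]
px [ 22. 354.] n 1349 ctr [ 284.9 -250.2] size [18.8 58.8] ang 41.9 zmed/max 18.0 25.3 bgr [ 68.  92. 100.]
px [633. 371.] n 460 ctr [ 963.9 -268.1] size [41.4  5.1] ang 75.0 zmed/max 11.7 22.1 bgr [62. 63. 63.]
px [466. 393.] n 87 ctr [ 782.6 -307.9] size [ 5.6 23.2] ang 67.6 zmed/max 10.6 15.6 bgr [53. 53. 54.]
```

View pics/w2.png

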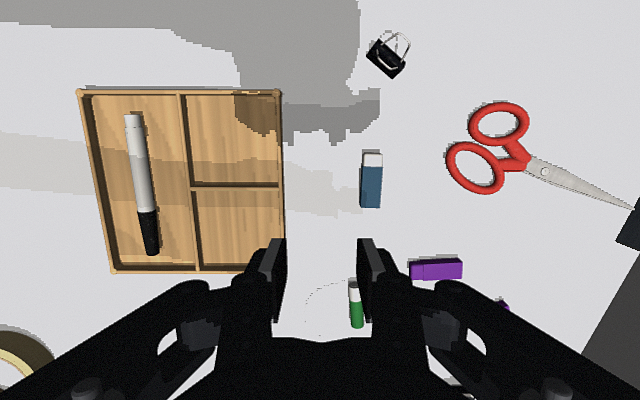

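The marker lies flat in the long compartment, from (133,115) to (152,253). The eraser is clear at (371,180) and the clip is at (388,56).

Emit:
step_arm(
  targets=[
    [0.45,[25,4,-30],[0,0,-0.015]],
    [0.45,[47,7,-60],[0,0,-0.015]],
    [0.45,[47,7,-100],[0,0,-0.015]],
    [0.45,[47,7,-120],[0,0,-0.015]],
    [0.45,[47,7,-140],[0,0,-0.015]],
    [0.45,[47,7,-152],[0,0,-0.015]],
    [0.45,[47,7,-155],[0,0,-0.015]],
    [0.45,[47,7,-155],[0,0,-0.015]],
  ],
)

```text
time: 7.5
ee_pos: [0.6608, -0.0591, 0.0038]
tcp_rot: [180.0, 0.0, 89.5]
wrist_force: [0.5, -0.1, 0.2]
opening: 0.0385
grasp_force: 0.0
```

Emit:
step_arm(
  targets=[
    [0,[0,0,0],[0,0,0]],
    [0,[0,0,0],[0,0,0]],
    [0,[0,0,0],[0,0,0]],
    [0,[0,0,0],[0,0,0]],
    [0,[0,0,0],[0,0,0]],
  ],
)

```text
time: 8.0
ee_pos: [0.6617, -0.0591, 0.0048]
tcp_rot: [179.9, 0.0, 89.5]
wrist_force: [-0.9, 1.6, 6.6]
opening: 0.0165
grasp_force: 39.7
```

Emit:
step_arm(
  targets=[
    [0,[0,0,15],[0,0,0]],
    [0,[0,0,40],[0,0,0]],
    [0,[0,0,60],[0,0,0]],
    [0,[0,0,60],[0,0,0]],
  ],
)

```text
time: 8.4
ee_pos: [0.6626, -0.0591, 0.0678]
tcp_rot: [179.7, 0.0, 89.5]
wrist_force: [0.1, 0.9, -0.7]
opening: 0.017
grasp_force: 39.1
```

Emit:
step_arm(
  targets=[
    [0,[-40,-15,0],[0,0,0]],
    [0,[-80,-32,0],[0,0,0.015]],
    [0,[-120,-48,0],[0,0,0.015]],
    [0,[-130,-51,0],[0,0,0.015]],
    [0,[-130,-51,0],[0,0,0.015]],
    [0,[-130,-51,0],[0,0,0.015]],
  ],
)

```text
time: 9.0
ee_pos: [0.5317, -0.1099, 0.0635]
tcp_rot: [179.9, 0.0, 90.4]
wrist_force: [0.7, 0.1, 1.4]
opening: 0.0164
grasp_force: 39.3
```

Emit:
step_arm(
  targets=[
    [0,[0,0,-30],[0,0,0]],
    [0,[0,0,-48],[0,0,0]],
    [0,[0,0,-54],[0,0,0]],
    [0,[0,0,-55],[0,0,0]],
    [0,[0,0,-55],[0,0,0]],
  ],
)

```text
time: 9.5
ee_pos: [0.5318, -0.1094, 0.0088]
tcp_rot: [180.0, -0.0, 90.5]
wrist_force: [-2.1, 0.7, 3.8]
opening: 0.0166
grasp_force: 39.7
```

Emit:
step_arm(
  targets=[
    [0.4,[0,0,0],[0,0,0]],
    [0.4,[0,0,0],[0,0,0]],
    [0.4,[0,0,0],[0,0,0]],
    [0.4,[0,0,20],[0,0,0]],
    [0.4,[0,0,60],[0,0,0]],
    [0.4,[10,30,95],[0,0,0]],
    [0.4,[25,70,115],[0,0,0]],
    [0.4,[40,110,130],[0,0,0]],
  ],
)

```text
time: 10.3
ee_pos: [0.5718, 0.001, 0.1404]
tcp_rot: [179.8, 0.0, 90.3]
wrist_force: [0.9, -0.7, 0.3]
opening: 0.0345
grasp_force: 0.0
```

Emit:
step_arm(
  targets=[
    [0.4,[15,45,10],[0,0,0]],
    [0.4,[28,90,20],[0,0,0]],
    [0.4,[28,99,20],[0,0,0]],
    [0.4,[28,99,20],[0,0,0]],
    [0.4,[28,99,20],[0,0,0]],
    [0.4,[28,99,20],[0,0,0]],
  ],
)

```text
time: 10.9
ee_pos: [0.5986, 0.0977, 0.1579]
tcp_rot: [-180.0, 0.0, 90.3]
wrist_force: [-0.5, 0.7, 0.2]
opening: 0.034
grasp_force: 0.0
```

```bash
python3 -c "
from h import *
snap('w3');comps('w3');print();comps('w3',.0045,.05,(.63,.70,.0,.2));comps('w3',.0045,.015,(.63,.70,.0,.09))"
```

```text
10.95 [0.5986 0.0976 0.158 ] [-1.7998e+02  1.0000e-02  9.0300e+01] [ 9.3 11.9  9.8 87.8 -0.  99. ]
px [182.  79.] n 3995 ctr [482.9 194.7] size [ 91.2 129.9] ang 4.5 zmed/max 14.9 16.8 bgr [53. 78. 97.]
px [408.   8.] n 349 ctr [668.9 252.1] size [14.7 21.8] ang 36.3 zmed/max 6.6 8.8 bgr [135. 134. 134.]
px [611. 101.] n 6683 ctr [869.3 188.2] size [128.6  73.5] ang 71.8 zmed/max 29.6 55.2 bgr [32. 30. 29.]
px [393. 132.] n 359 ctr [663.8 149.8] size [12.  23.4] ang 2.5 zmed/max 11.6 12.9 bgr [163. 169. 172.]
px [393. 236.] n 534 ctr [669.   50.6] size [24.  32.2] ang 43.6 zmed/max 14.9 34.3 bgr [33. 32. 32.]
px [174. 271.] n 1647 ctr [462.8  -4.6] size [126.4  57. ] ang 1.5 zmed/max 14.1 16.8 bgr [53. 77. 97.]
px [293. 303.] n 618 ctr [564.7 -21. ] size [90.  31.3] ang 85.1 zmed/max 14.9 16.9 bgr [ 69.  97. 117.]
px [580. 330.] n 3555 ctr [838.8 -44.4] size [ 88.6 195.4] ang 77.3 zmed/max 9.3 32.1 bgr [62. 62. 86.]
px [170. 283.] n 136 ctr [441.6  -7.5] size [20.2 13.9] ang 74.0 zmed/max 15.8 18.9 bgr [110. 115. 117.]
px [173. 336.] n 77 ctr [442.4 -61.9] size [21.7  8.1] ang 76.1 zmed/max 19.4 20.8 bgr [188. 187. 187.]
px [472. 335.] n 72 ctr [766.4 -66.8] size [ 7.4 17.6] ang 73.1 zmed/max 9.0 10.3 bgr [ 41.  48. 158.]
px [186. 385.] n 89 ctr [ 447.3 -128.3] size [19.7  9.5] ang 68.6 zmed/max 17.1 19.0 bgr [22. 26. 29.]
px [174. 396.] n 47 ctr [ 429.6 -150.7] size [ 2.8 11.3] ang 86.5 zmed/max 9.1 13.3 bgr [28. 42. 53.]

px [393. 132.] n 363 ctr [663.8 149.8] size [12.  23.4] ang 2.5 zmed/max 11.6 12.9 bgr [162. 167. 171.]
px [393. 236.] n 547 ctr [669.   50.6] size [24.  32.2] ang 43.6 zmed/max 14.8 34.2 bgr [32. 31. 32.]
px [385. 227.] n 134 ctr [664.1  53.4] size [15.4 20.5] ang 53.1 zmed/max 8.5 14.0 bgr [6. 5. 5.]
px [400. 236.] n 78 ctr [674.6  50.1] size [ 4.2 22.8] ang 63.6 zmed/max 11.1 14.7 bgr [22. 22. 21.]
px [392. 241.] n 55 ctr [668.3  43.9] size [ 5.1 21.9] ang 52.6 zmed/max 10.5 14.7 bgr [8. 7. 7.]
```

View pics/w3.png

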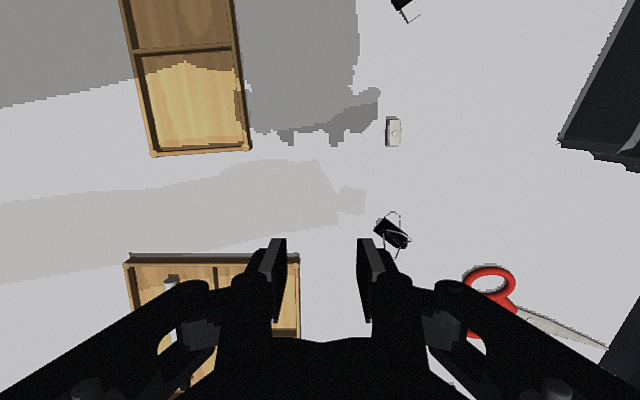

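The sharpener is at (393,132) and fully visible, the clip is at (393,236), and part of the narrow tray shows at upper left.

Emit:
step_arm(
  targets=[
    [0.4,[30,25,-30],[0,0,0.038]],
    [0.4,[65,52,-60],[0,0,0.038]],
    [0.4,[65,52,-100],[0,0,0.038]],
    [0.4,[65,52,-120],[0,0,0.038]],
    [0.4,[65,52,-140],[0,0,0.038]],
    [0.4,[65,52,-151],[0,0,0.038]],
    [0.4,[65,52,-154],[0,0,0.038]],
    [0.4,[65,52,-154],[0,0,0.038]],
  ],
)

```text
time: 11.75
ee_pos: [0.6639, 0.1504, 0.0046]
tcp_rot: [180.0, -0.0, 92.5]
wrist_force: [-0.2, 0.7, 1.5]
opening: 0.034
grasp_force: 0.0
```

Emit:
step_arm(
  targets=[
    [0,[0,0,0],[0,0,0]],
    [0,[0,0,0],[0,0,0]],
    [0,[0,0,0],[0,0,0]],
    [0,[0,0,0],[0,0,0]],
    [0,[0,0,0],[0,0,0]],
  ],
)

```text
time: 12.25
ee_pos: [0.6646, 0.151, 0.0058]
tcp_rot: [179.9, -0.0, 92.6]
wrist_force: [-0.5, -1.2, 7.0]
opening: 0.01
grasp_force: 39.9
```

Emit:
step_arm(
  targets=[
    [0,[0,0,15],[0,0,0]],
    [0,[0,0,40],[0,0,0]],
    [0,[0,0,60],[0,0,0]],
    [0,[0,0,60],[0,0,0]],
  ],
)

```text
time: 12.65
ee_pos: [0.6655, 0.1515, 0.0688]
tcp_rot: [179.7, -0.1, 92.6]
wrist_force: [0.4, -0.3, -0.2]
opening: 0.0102
grasp_force: 39.2
```

Emit:
step_arm(
  targets=[
    [0,[-28,-36,0],[0,0,0]],
    [0,[-56,-73,0],[0,0,-0.02]],
    [0,[-84,-110,0],[0,0,-0.038]],
    [0,[-112,-147,0],[0,0,-0.038]],
    [0,[-132,-174,0],[0,0,-0.038]],
    [0,[-132,-174,0],[0,0,-0.038]],
    [0,[-132,-174,0],[0,0,-0.038]],
    [0,[-132,-174,-20],[0,0,-0.038]],
  ],
)

```text
time: 13.45
ee_pos: [0.534, -0.0225, 0.0464]
tcp_rot: [179.7, -0.0, 90.4]
wrist_force: [-0.3, -0.6, -0.8]
opening: 0.0106
grasp_force: 39.3
```

Emit:
step_arm(
  targets=[
    [0,[0,0,-20],[0,0,0]],
    [0,[0,0,-30],[0,0,0]],
    [0,[0,0,-34],[0,0,0]],
    [0,[0,0,-35],[0,0,0]],
    [0,[0,0,-35],[0,0,0]],
  ],
)

```text
time: 13.95
ee_pos: [0.5324, -0.0225, 0.0098]
tcp_rot: [180.0, -0.0, 90.4]
wrist_force: [0.0, -0.3, -0.8]
opening: 0.0103
grasp_force: 39.3
```

Emit:
step_arm(
  targets=[
    [0.35,[0,0,-1],[0,0,0]],
    [0.35,[0,0,-1],[0,0,0]],
    [0.35,[0,0,-1],[0,0,0]],
    [0.35,[0,0,20],[0,0,0]],
    [0.35,[0,0,60],[0,0,0]],
    [0.35,[-10,30,95],[0,0,0]],
    [0.35,[-20,65,125],[0,0,0]],
    [0.35,[-32,100,155],[0,0,0]],
  ],
)

```text
time: 14.75
ee_pos: [0.4995, 0.0778, 0.1657]
tcp_rot: [180.0, -0.0, 90.3]
wrist_force: [0.4, 0.3, -0.7]
opening: 0.0303
grasp_force: 0.0
```

Emit:
step_arm(
  targets=[
    [0.35,[-12,40,25],[0,0,0]],
    [0.35,[-24,80,50],[0,0,0]],
    [0.35,[-36,120,75],[0,0,0]],
    [0.35,[-48,160,95],[0,0,0]],
    [0.35,[-60,200,95],[0,0,0]],
    [0.35,[-60,213,95],[0,0,0]],
    [0.35,[-60,213,95],[0,0,0]],
    [0.35,[-60,213,95],[0,0,0]],
  ],
)

```text
time: 15.55
ee_pos: [0.4399, 0.2894, 0.2588]
tcp_rot: [-180.0, 0.0, 90.4]
wrist_force: [0.2, -0.2, -0.3]
opening: 0.0296
grasp_force: 0.0
```

Emit:
step_arm(
  targets=[
    [0.35,[0,0,0],[0,0,0]],
    [0.35,[0,0,0],[0,0,0]],
  ],
)

```text
time: 15.75
ee_pos: [0.4402, 0.2889, 0.2592]
tcp_rot: [180.0, 0.0, 90.3]
wrist_force: [1.0, 0.4, -0.2]
opening: 0.0297
grasp_force: 0.0
```

```bash
python3 -c "
from h import *
snap('w4');comps('w4',.005,.13)"
```

```text
15.8 [0.4402 0.289  0.2592] [1.800e+02 1.000e-02 9.031e+01] [ 33.3   2.5  10.6  98.1  -0.  123. ]
px [43. 44.] n 4799 ctr [129.6 425.2] size [ 50.5 100.3] ang 17.6 zmed/max 26.3 46.4 bgr [98. 96. 97.]
px [510.  13.] n 2590 ctr [646.2 463.1] size [ 33.6 116.7] ang 87.6 zmed/max 26.7 34.0 bgr [195. 199. 196.]
px [339.  60.] n 868 ctr [457.2 407.8] size [24.5 24.3] ang 75.0 zmed/max 94.9 96.6 bgr [71. 68. 56.]
px [350. 213.] n 1717 ctr [481.  218.4] size [ 90.7 177.4] ang 4.2 zmed/max 15.3 17.0 bgr [ 97. 138. 167.]
px [492. 189.] n 434 ctr [662.3 263.3] size [17.4 47.9] ang 34.5 zmed/max 7.9 9.4 bgr [73. 69. 69.]
px [623. 261.] n 2694 ctr [838.9 195. ] size [122.2   9.9] ang 71.0 zmed/max 27.7 59.5 bgr [42. 41. 39.]
px [ 36. 332.] n 6311 ctr [46.2 77.3] size [ 60.  146.8] ang 55.8 zmed/max 21.4 82.7 bgr [ 96. 102. 105.]
px [637. 384.] n 42 ctr [932.5 -42. ] size [17.5  3.5] ang 81.7 zmed/max 7.4 11.7 bgr [41. 38. 34.]
```

View pics/w4.png

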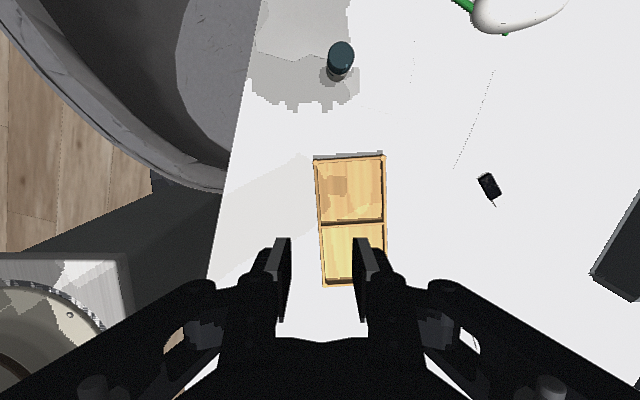

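The glue stick stands at (340,60). The narrow tray is fully in view at (350,213), with the USB stick at (489,187). I'll grip the glue stick next.

Emit:
step_arm(
  targets=[
    [0.75,[7,45,-10],[0,0,0]],
    [0.75,[14,90,-20],[0,0,0]],
    [0.75,[17,119,-30],[0,0,0]],
    [0.75,[17,119,-50],[0,0,0]],
    [0.75,[17,119,-90],[0,0,0]],
    [0.75,[17,119,-130],[0,0,0]],
    [0.75,[17,119,-170],[0,0,0]],
    [0.75,[17,119,-200],[0,0,0]],
  ],
)

```text
time: 16.6
ee_pos: [0.4565, 0.4077, 0.0565]
tcp_rot: [-179.9, 0.1, 90.3]
wrist_force: [0.1, -0.3, 0.9]
opening: 0.0642
grasp_force: 0.0
```

Emit:
step_arm(
  targets=[
    [0.75,[0,0,-15],[0,0,0]],
    [0.75,[0,0,-19],[0,0,0]],
    [0.75,[0,0,-19],[0,0,0]],
  ],
)

```text
time: 16.9
ee_pos: [0.4573, 0.409, 0.041]
tcp_rot: [180.0, -0.0, 90.4]
wrist_force: [-0.6, 0.6, -0.1]
opening: 0.0637
grasp_force: 0.0
```

Emit:
step_arm(
  targets=[
    [0,[0,0,0],[0,0,0]],
    [0,[0,0,0],[0,0,0]],
    [0,[0,0,0],[0,0,0]],
    [0,[0,0,0],[0,0,0]],
    [0,[0,0,0],[0,0,0]],
    [0,[0,0,0],[0,0,0]],
    [0,[0,0,0],[0,0,0]],
  ],
)

```text
time: 17.6
ee_pos: [0.4573, 0.4095, 0.0416]
tcp_rot: [179.9, -0.1, 90.4]
wrist_force: [0.5, -0.5, 6.8]
opening: 0.0244
grasp_force: 39.1
```

Emit:
step_arm(
  targets=[
    [0,[0,0,15],[0,0,0]],
    [0,[0,0,35],[0,0,0]],
    [0,[0,0,45],[0,0,0]],
    [0,[0,0,45],[0,0,0]],
  ],
)

```text
time: 18.0
ee_pos: [0.4576, 0.4097, 0.0875]
tcp_rot: [179.9, -0.1, 90.4]
wrist_force: [-1.0, 0.4, -0.3]
opening: 0.024
grasp_force: 39.2
```

Emit:
step_arm(
  targets=[
    [0,[6,-40,0],[0,0,0]],
    [0,[12,-80,0],[0,0,0]],
    [0,[18,-115,0],[0,0,0]],
    [0,[20,-141,0],[0,0,0]],
    [0,[20,-141,0],[0,0,0]],
    [0,[20,-141,-20],[0,0,0]],
    [0,[20,-141,-32],[0,0,0]],
    [0,[20,-141,-36],[0,0,0]],
  ],
)

```text
time: 18.8
ee_pos: [0.4758, 0.268, 0.0471]
tcp_rot: [-179.9, 0.1, 90.4]
wrist_force: [-0.4, 0.2, 0.2]
opening: 0.0239
grasp_force: 39.3
```

Emit:
step_arm(
  targets=[
    [0,[0,0,-3],[0,0,0]],
    [0,[0,0,-4],[0,0,0]],
    [0,[0,0,-4],[0,0,0]],
    [0,[0,0,-4],[0,0,0]],
  ],
)

```text
time: 19.2
ee_pos: [0.477, 0.2684, 0.0457]
tcp_rot: [180.0, -0.0, 90.4]
wrist_force: [0.0, 0.5, 1.6]
opening: 0.0238
grasp_force: 39.2
```

Emit:
step_arm(
  targets=[
    [0.35,[0,0,0],[0,0,0]],
    [0.45,[0,0,0],[0,0,0]],
    [0.65,[0,0,0],[0,0,0]],
    [0.65,[0,0,0],[0,0,0]],
    [0.65,[0,0,0],[0,0,0]],
    [0.65,[0,0,40],[0,0,0]],
    [0.65,[0,0,85],[0,0,0]],
    [0.65,[0,0,110],[0,0,0]],
  ],
)

```text
time: 20.0
ee_pos: [0.4774, 0.2683, 0.1587]
tcp_rot: [179.8, -0.1, 90.4]
wrist_force: [1.8, 0.4, 0.2]
opening: 0.0555
grasp_force: 0.0
```

Emit:
step_arm(
  targets=[
    [0.65,[20,-40,0],[0,0,0]],
    [0.65,[40,-80,0],[0,0,0]],
    [0.65,[60,-120,0],[0,0,0]],
    [0.65,[80,-160,0],[0,0,0]],
    [0.65,[100,-200,0],[0,0,0]],
    [0.65,[120,-230,-10],[0,0,0]],
    [0.65,[145,-258,-25],[0,0,0]],
    [0.65,[163,-268,-35],[0,0,0]],
  ],
)

```text
time: 20.8
ee_pos: [0.6407, -0.0028, 0.1191]
tcp_rot: [-180.0, 0.0, 90.3]
wrist_force: [0.1, -0.1, -0.5]
opening: 0.0558
grasp_force: 0.0
```

Emit:
step_arm(
  targets=[
    [0.65,[0,0,0],[0,0,0]],
    [0.65,[0,0,0],[0,0,0]],
    [0.65,[0,0,0],[0,0,0]],
  ],
)

```text
time: 21.1
ee_pos: [0.6395, 0.0006, 0.1208]
tcp_rot: [180.0, -0.0, 90.4]
wrist_force: [-0.5, -0.0, -0.4]
opening: 0.0555
grasp_force: 0.0
```

```bash
python3 - <<'E'
from h import *
P,p,d=snap('w5');comps('w5',.004,.06,(.62,.72,0,.1));comps('w5',.009,.017,(.62,.72,0,.1));comps('w5',.05,.13,(.4,.55,.15,.33))
u,v=proj(P,[.669,.05,.01])[0].astype(int);print(u,v)
c=p[max(v-50,0):v+50,max(u-65,0):u+65];cv2.imwrite("pics/w5c.png",cv2.resize(c,None,fx=5,fy=5,interpolation=cv2.INTER_CUBIC))
# dark body pixels: body top rim seen at 16 mm
m=(p.max(2)<60).astype(np.uint8);x=cloud(P,d);m&=((abs(x[...,0]-.669)<.035)&(abs(x[...,1]-.05)<.035)&(x[...,2]>.002)).astype(np.uint8)
print(cv2.minAreaRect((x[(m>0)&(x[...,2]<.018)][:,:2]*1000).astype(np.float32)))
E
```

```text
21.15 [0.6396 0.0007 0.121 ] [179.95  -0.    90.45] [ 0.1 16.5 11.1 84.6  0.  89.6]
px [359. 138.] n 914 ctr [668.8  49.5] size [25.5 31.8] ang 52.6 zmed/max 14.8 35.8 bgr [24. 24. 24.]
px [359. 139.] n 518 ctr [668.8  49.5] size [11.5 31.8] ang 52.4 zmed/max 14.8 16.7 bgr [11. 10.  9.]
358 137
((668.7086181640625, 49.37057876586914), (17.422178268432617, 31.859477996826172), 52.82175064086914)
```

View pics/w5c.png

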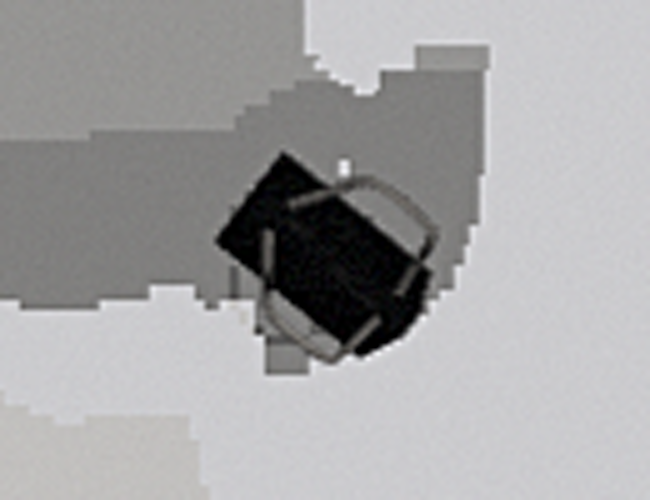

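The crop shows the clip with its length running from upper left to lower right, about -37.5° in the world frame. Its centre is at (668.8, 49.5) mm. The tool needs yaw 52.5°.

Emit:
step_arm(
  targets=[
    [0.65,[15,25,-10],[0,0,-0.14]],
    [0.65,[29,49,-20],[0,0,-0.28]],
    [0.65,[29,49,-30],[0,0,-0.42]],
    [0.65,[29,49,-40],[0,0,-0.56]],
    [0.65,[29,49,-50],[0,0,-0.662]],
    [0.65,[29,49,-50],[0,0,-0.662]],
    [0.65,[29,49,-60],[0,0,-0.662]],
  ],
)

```text
time: 21.85
ee_pos: [0.6695, 0.0496, 0.0622]
tcp_rot: [179.9, -0.1, 52.7]
wrist_force: [-0.7, -0.1, 0.4]
opening: 0.0553
grasp_force: 0.0
```

Emit:
step_arm(
  targets=[
    [0.65,[0,0,-25],[0,0,0]],
    [0.65,[0,0,-45],[0,0,0]],
    [0.65,[0,0,-54],[0,0,0]],
    [0.65,[0,0,-56],[0,0,0]],
    [0.65,[0,0,-56],[0,0,0]],
  ],
)

```text
time: 22.35
ee_pos: [0.6691, 0.0491, 0.0049]
tcp_rot: [180.0, -0.0, 52.5]
wrist_force: [0.7, 0.7, 0.1]
opening: 0.0553
grasp_force: 0.0
```

Emit:
step_arm(
  targets=[
    [0,[0,0,0],[0,0,0]],
    [0,[0,0,0],[0,0,0]],
    [0,[0,0,0],[0,0,0]],
    [0,[0,0,0],[0,0,0]],
    [0,[0,0,0],[0,0,0]],
  ],
)

```text
time: 22.85
ee_pos: [0.6696, 0.0491, 0.0057]
tcp_rot: [179.9, -0.1, 52.5]
wrist_force: [0.6, 1.4, 6.0]
opening: 0.0302
grasp_force: 39.9
```

Emit:
step_arm(
  targets=[
    [0,[0,0,15],[0,0,0]],
    [0,[0,0,40],[0,0,0]],
    [0,[0,0,60],[0,0,0]],
    [0,[0,0,60],[0,0,0]],
  ],
)

```text
time: 23.25
ee_pos: [0.6706, 0.0491, 0.0688]
tcp_rot: [179.8, -0.2, 52.5]
wrist_force: [-0.5, 0.1, 0.1]
opening: 0.0305
grasp_force: 39.7
```

Emit:
step_arm(
  targets=[
    [0,[-35,24,0],[0,0,0.12]],
    [0,[-70,48,0],[0,0,0.25]],
    [0,[-105,72,0],[0,0,0.38]],
    [0,[-140,96,0],[0,0,0.51]],
    [0,[-170,113,0],[0,0,0.64]],
    [0,[-185,123,0],[0,0,0.728]],
    [0,[-185,123,0],[0,0,0.728]],
    [0,[-185,123,0],[0,0,0.728]],
  ],
)

```text
time: 24.05
ee_pos: [0.4841, 0.172, 0.0643]
tcp_rot: [180.0, 0.0, 94.1]
wrist_force: [-0.7, 0.0, 0.3]
opening: 0.0306
grasp_force: 39.8
```

Emit:
step_arm(
  targets=[
    [0,[0,0,-25],[0,0,0]],
    [0,[0,0,-45],[0,0,0]],
    [0,[0,0,-54],[0,0,0]],
    [0,[0,0,-55],[0,0,0]],
    [0,[0,0,-55.5],[0,0,0]],
    [0,[0,0,-55.5],[0,0,0]],
  ],
)

```text
time: 24.65
ee_pos: [0.4843, 0.1717, 0.0089]
tcp_rot: [180.0, -0.0, 94.1]
wrist_force: [-0.6, -0.2, -1.0]
opening: 0.0305
grasp_force: 43.9
```

Emit:
step_arm(
  targets=[
    [0.45,[0,0,0],[0,0,0]],
    [0.45,[0,0,0],[0,0,0]],
    [0.45,[0,0,0],[0,0,0]],
    [0.45,[0,0,0],[0,0,0]],
    [0.45,[0,0,30],[0,0,0]],
    [0.45,[0,0,75],[0,0,0]],
    [0.45,[-10,-10,120],[0,0,0]],
    [0.45,[-20,-40,160],[0,0,0]],
  ],
)

```text
time: 25.45
ee_pos: [0.4638, 0.1334, 0.17]
tcp_rot: [179.9, -0.0, 94.3]
wrist_force: [1.4, -0.8, -0.5]
opening: 0.0386
grasp_force: 0.0
```

Emit:
step_arm(
  targets=[
    [0.45,[-10,-20,40],[0,0,0]],
    [0.45,[-20,-40,80],[0,0,0]],
    [0.45,[-30,-60,120],[0,0,0]],
    [0.45,[-30,-60,120],[0,0,0]],
    [0.45,[-30,-60,120],[0,0,0]],
    [0.45,[-30,-60,120],[0,0,0]],
  ],
)

```text
time: 26.05
ee_pos: [0.434, 0.0728, 0.2867]
tcp_rot: [-179.9, 0.0, 94.2]
wrist_force: [1.7, -0.3, 0.1]
opening: 0.0385
grasp_force: 0.0
```

```bash
python3 - <<'E'
from h import *
P,p,d=snap('w6');comps('w6',.005,.13,(.36,.72,-.25,.35));comps('w6',.005,.06,(.60,.72,-.25,.35))
print('inside');
for b in [(.50,.563,-.145,-.075),(.50,.563,-.058,.012),(.41,.48,-.145,.012),(.452,.515,.145,.20),(.447,.51,.232,.29)]: comps('w6',.007,.13,b)
a=cv2.convertScaleAbs(p[:, 100:],alpha=1.2);cv2.imwrite("pics/w6b.png",a)
E
```

```text
26.1 [0.4339 0.0729 0.2865] [-1.7988e+02  1.0000e-02  9.4210e+01] [  9.5  -8.2   3.4 101.8   0.   95.3]
px [371.  67.] n 1668 ctr [482.1 203.2] size [ 91.3 147.3] ang 4.2 zmed/max 15.3 16.9 bgr [ 86. 122. 149.]
px [370.   9.] n 441 ctr [477.8 264.5] size [34.9 21.2] ang 0.6 zmed/max 39.8 70.1 bgr [80. 85. 86.]
px [520.  24.] n 569 ctr [662.3 262.9] size [18.1 46.9] ang 35.6 zmed/max 7.8 9.4 bgr [65. 62. 62.]
px [367.  93.] n 431 ctr [485.6 172.6] size [28.5 35. ] ang 84.3 zmed/max 17.5 39.3 bgr [41. 44. 46.]
px [348. 255.] n 2294 ctr [488.  -65.9] size [177.  177.1] ang 0.4 zmed/max 15.0 17.0 bgr [ 84. 120. 146.]
px [322. 261.] n 917 ctr [445.7 -72.4] size [ 23.1 150.1] ang 2.0 zmed/max 18.2 20.3 bgr [141. 146. 149.]
px [385. 238.] n 187 ctr [534.5 -22.9] size [20.3 34.7] ang 7.0 zmed/max 15.0 17.1 bgr [167. 174. 180.]
px [520.  24.] n 569 ctr [662.3 262.9] size [18.1 46.9] ang 35.6 zmed/max 7.8 9.4 bgr [65. 62. 62.]
inside
px [385. 239.] n 157 ctr [532.4 -24. ] size [12.  23.8] ang 0.3 zmed/max 15.4 17.3 bgr [180. 180. 182.]
px [322. 261.] n 872 ctr [444.3 -66.4] size [136.   16.2] ang 89.9 zmed/max 18.3 20.3 bgr [143. 145. 147.]
px [368.  93.] n 393 ctr [484.2 171.5] size [31.8 24.7] ang 3.0 zmed/max 18.3 39.6 bgr [39. 39. 41.]
px [371.   9.] n 422 ctr [474.6 259.6] size [10.5 24.6] ang 74.3 zmed/max 41.4 70.2 bgr [80. 83. 83.]
```

View pics/w6b.png

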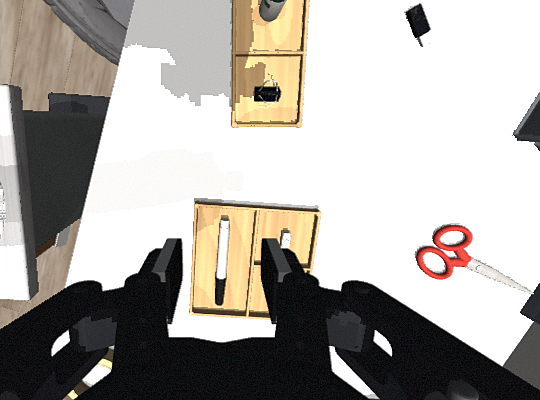

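The marker, sharpener (286,238), clip (267,93) and the glue's lower barrel (270,8) are all in their compartments. A finger hides the eraser, so I'll check it and the top of the glue stick from the top camera.

```bash
python3 - <<'E'
from h import *
p,d=bot.camera("top");cv2.imwrite("pics/top1.png",cv2.convertScaleAbs(cv2.resize(p[160:320,150:480,::-1],None,fx=2.4,fy=2.4),alpha=1.4))
pickle.dump((bot.camera_params("top"),p[:,:,::-1].copy(),d),open("pics/t1.pkl","wb"))
for b in [(.50,.563,-.148,-.075),(.44,.52,.225,.30)]: comps('t1',.009,.13,b,10)
E
```

```text
px [379. 258.] n 165 ctr [ 532.3 -108.2] size [51.8 20. ] ang 89.9 zmed/max 15.1 18.8 bgr [86. 79. 69.]
px [222. 249.] n 241 ctr [491.3 276.1] size [57.5 39. ] ang 7.8 zmed/max 73.6 100.5 bgr [57. 61. 58.]
```

View pics/top1.png

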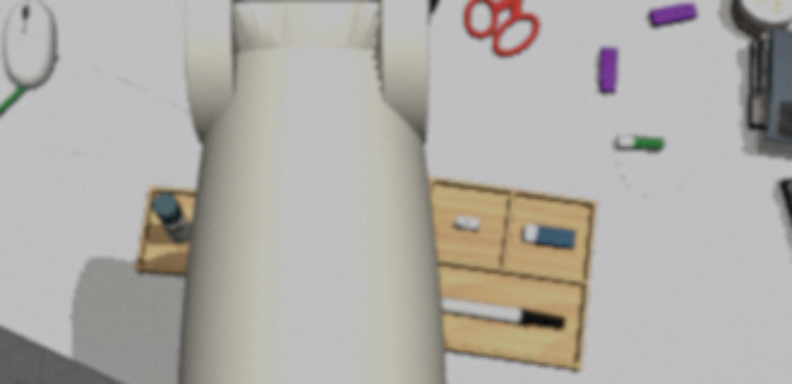

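The top view shows the eraser (548,237), sharpener (466,223) and marker (505,313) in the square tray. The glue stick stands upright (172,218), its top at 100 mm, and the battery hasn't moved.

```bash
python3 -c "
from workcell import bot
print(bot.job_done())"
```

```text
the job is handed in; nothing more can be done
None
```

Both desk kits are made up and the job is handed in at about 26 s: camera checks showed all five things in their compartments, with the USB stick and the battery left where they lay.

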